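# Set a steel blank out over the end of the welding rest

### The arm

A 7-joint arm with a two-finger parallel gripper is mounted at the origin on the work surface. World frame = base frame: x ahead of the robot, y to its left, z up, the work surface at z = 0. Lengths are in m, angles in degrees, forces in N, time in s.
With the tool pointing down it reaches from about 0.35 to 0.9 m from the base axis. Payload 8.1 kg.
Tool frame: the origin (TCP) lies at the very end of the fingers, on their centre line; the grasp point (between the pads) lies 19 mm behind it (robot.hold_point_z is the distance from the TCP to the grasp point, in m); y points along the fingers, z is the direction in which the jaws open and shut, and the axes are right-handed (so a half turn about y gives the same grasp; the last joint's range is limited). The gripper opens to 85 mm and grips with 20 to 120 N. Pads are 22 mm wide; open, the fingers measure 114 mm over their backs; the gripper's body (76 mm by 85 mm) begins 54 mm behind the grasp point. The pads swing forward as they close: fully open they stand 13 mm farther back than shut.
Start: joints at [60.756, 24.895, 1.432, 90.138, -0.665, 64.973, -4.303], TCP at [0.248, -0.574, 0.231] pointing down, gripper open.
Joint ranges: [-149.89, 149.89], [-25.12, 119.58], [-72.63, 75.52], [4.76, 147.25], [-75.54, 255.54], [6.69, 114.76], [-157.13, 157.13]. Speed limits (degrees/s): [127.2, 127.2, 172.46, 172.46, 180, 180, 180].

### API

Orientations are given as [roll, pitch, yaw] about the fixed x, y, z axes, in that order (R = Rz(yaw) Ry(pitch) Rx(roll)).
In Python, from cell import robot gives the robot as it stands.
- The arm moves only by the tool jog_arm, never from a script. Its argument "increments" is a list of rows, each an object of numbers: "gripper": the opening, from 0 (shut) to 1 (fully open); "tx", "ty", "tz": the shift along the tool's x, y, z in cm; "roll": the turn about the tool's y in degrees. In form: [{"gripper": .., "tx": .., "ty": .., "tz": .., "roll": ..}, ...]. A call has 1 to 20 rows; each row shifts and turns the commanded pose from where the row before left it, along the tool's axes as they then stand; what a row does not reach is not made up. A row lasts 1/8 s, in which the tool goes at most 62.5 mm and 10.7 degrees, less where a joint would pass 70% of its speed; a pose out of reach is approached as far as the arm can. A call is refused whole if a number of a shift passes 6.25 or a number of a turn 10.7, either way. A call with a gripper value outside its range is refused whole. The fingers move at their own pace and stop on an object; the grip force is fixed at half the most. Time passes only in rows, so rows that do not move let the fingers close. It gives the time, the measured TCP pose, the force and the opening at its end, in the units of the state.
- robot.sense(): the state, without advancing time (a new reading comes with each control period).
- robot.grab_frame(name): name is "scene" or "side" or "wrist"; returns a dict with "pixels" (400x640x3 uint8, blue, green, red), "depth" (400x640 float32, m along the optical axis (not along the pixel's ray), 0 where there is no reading), "fx", "fy", "cx", "cy" (pixels), "view" (4x4, takes a point from world to camera coordinates). Camera axes: x right, y up, looking along -z (the intrinsics and any distortion apply to the point x, -y, -z); pixel columns grow to the right and rows downward; lengths in m; the calibration is good to about 2 mm. A picture is of the moment at which its call begins.
- robot.sign_off(): hands the job in, once; it reports no verdict.
Trained networks look in the newest picture that a camera, given by its name, has taken for a name from the list of things; names that differ only in an ending like _2 or _b are one class to them, and where a whole thing is asked for, a point or a joint stands for the part that bears it (a point fixed in the world has none). Each returns a list of dicts, best first, with "conf" (0 to 1); they miss things now and then, are a little off and sometimes report something else, mostly with a low value. They report only what shows in the picture. A call takes as long as a camera call. They do not tell look-alikes from the thing itself.
- robot.search_frame(camera, query): "rect" ([left, top, right, bottom] as shares, 0 to 1, of the picture: columns of its width, rows of its height, round what is visible of it).
- robot.outline_of(camera, query): "pixels" (400x640 bool, what is visible of it) and "rect" ([left, top, right, bottom] as shares, 0 to 1, of the picture: columns of its width, rows of its height, round what is visible of it).
- robot.tip_of(camera, query): "point" ([column, row] as shares, 0 to 1, of the picture: columns of its width, rows of its height: a listed point, or the origin of a listed thing).
The state is a dict: "clock": time; "q": joint angles; "joint_velocities": joint speeds; "tau": joint torques, N m; "position": TCP position; "tool_rot": TCP orientation; "force": force on the tool from outside, world axes, zero at the start; "moment": the same for the moment, N m; "opening": finger opening in m.
Only numpy, scipy, OpenCV 4.12 (cv2) and the standard library are available. Lean on these libraries where they do the work, as an engineer would, in place of code of your own. Each camera call takes 0.05 s, during which the arm holds its last target. There are 200 camera calls.

### The job

Ready the steel blank with the yellow end for welding: with the fingertips, push it along the ledge until the whole yellow band sticks out past the ledge's open end, with no more than a finger's width of bare steel following it, and leave it lying flat with its long side snug against the blue fence. Only push it: do not pinch, lift or tip it. Leave everything else where it is.

Things in the scene. Friction and masses are not known exactly. Their poses are not given: they have to be found in the camera images.
- ledge: fixed dark steel ledge on red feet, 120 mm wide (its x), 400 long (y), flat top 60 above the bench. Origin under its centre at bench height, z up. The -y end is open (top ends at y = -200). A blue fence along the +x side, away from the robot, stands 20 above the top: inner face at x = +50, from y = -170 to +190. The near long side is open. Turned up to 18 degrees on the bench
- ledge_end (a point): middle of the top edge of the ledge's open end (ledge frame x 0, y -200 mm, z 60 mm)
- blank: flat bright steel blank lying on the ledge, 70 mm (its x) by 160 (y) by 6 thick, 0.35 to 0.7 kg, slides at 1.5 to 5 N. Origin centre of underside, z up. The 40 mm nearest its -y end are painted yellow; that end faces the ledge's open end. It starts wholly on the ledge, a little askew and about 10 to 30 mm off the fence
- yellow_edge (a point): middle of the blank's yellow end face, half way up its thickness (blank frame x 0, y -80 mm, z 3 mm)
- yellow_corner (a point): fence-side corner of the yellow end (blank frame x +35, y -80, z 3 mm)
- plain_corner (a point): fence-side corner of the plain end (blank frame x +35, y +80, z 3 mm)
- coupling: brass pipe coupling standing on the ledge near its closed end, 34 mm across, 34 mm high; bystander, origin centre of underside
- tube_offcut: square aluminium tube offcut standing on the bench, 40 x 40 x 70 mm; bystander, origin centre of underside
- primer_can: can with red label standing on the bench, 60 mm across, 110 mm high; bystander, origin centre of underside
- hammer: hammer lying on the bench; bystander
- wrench: wrench lying on the bench; bystander
- spare_blank: plain steel blank without yellow end, 70 x 160 x 6 mm, lying on the bench top; bystander, origin centre of underside
- bolt: steel bolt standing on its head on the bench, 30 mm across, 55 mm high; bystander, origin centre of underside
Not all that is in view belongs to the job. What is shaped like the blank but green or orange is not meant.

How it is judged:
By the outcome, as a careful person would: the job done as asked, in the order asked, and still so for the second after the job is handed in, with the robot touching nothing.
It also fails if it takes over 61 s, if anything falls off the work surface, if the arm or the gripper's body presses on something with over 40 N, if the wrist force passes 120 N, or if a joint passes its speed limit or range.

## Working session

There is one attempt and no reset: what is moved stays moved. The work goes in short steps, Python scripts to look and compute and a tool call to move; the robot and the scene stay as the last step left them, time stands still between calls to the robot, and variables do not carry over. Pictures are saved under pics/ and viewed, about 8 in all and at most 12, crops included, and the job is handed in when it is done.

Besides the shell and the picture viewer there is one more tool, called after "Call:" as name(argument=value, ...), one argument or row to a line, values as JSON. jog_arm: Moves the arm, as the interface text tells. Its arguments: {"type":"object","properties":{"increments":{"type":"array","items":{"type":"object","properties":{"gripper":{"type":"number"},"tx":{"type":"number"},"ty":{"type":"number"},"tz":{"type":"number"},"roll":{"type":"number"}}}}},"required":["increments"]}

```bash
mkdir -p pics; cat > h.py <<'E'
import numpy as np, cv2
from cell import robot
from scipy.spatial.transform import Rotation as R
def grab(n,save=None):
    f=robot.grab_frame(n)
    if save: cv2.imwrite('pics/'+save,f['pixels'])
    return f
def proj(f,P):
    P=np.atleast_2d(P); c=(f['view']@np.c_[P,np.ones(len(P))].T).T
    return np.c_[f['cx']+f['fx']*c[:,0]/-c[:,2], f['cy']-f['fy']*c[:,1]/-c[:,2]]
def ray(f,u,v):
    V=np.linalg.inv(f['view']); d=np.array([(u-f['cx'])/f['fx'],-(v-f['cy'])/f['fy'],-1.])
    return V[:3,3],V[:3,:3]@d
def atz(f,u,v,z):
    o,d=ray(f,u,v); return o+d*(z-o[2])/d[2]
def cloud(f):
    v,u=np.mgrid[:400,:640]; D=f['depth']; V=np.linalg.inv(f['view'])
    c=np.stack([(u-f['cx'])/f['fx']*D,-(v-f['cy'])/f['fy']*D,-D],-1)
    return c@V[:3,:3].T+V[:3,3]
E
python3 - <<'E'
from h import *
ims=[]
for n in ['scene','side']:
    f=grab(n,n+'0.png'); ims.append(f['pixels'])
    print(n,f['fx'],np.linalg.inv(f['view'])[:3,3].round(3), [k for k in f])
    for q in ['ledge_end','yellow_edge','yellow_corner','plain_corner','coupling']:
        r=robot.tip_of(n,q)
        print(q,[(np.round(np.array(x['point'])*[640,400]).tolist(),round(x['conf'],2), atz(f,*(np.array(x['point'])*[640,400]),.063).round(3).tolist()) for x in r[:3]])
s=robot.sense();print(s['position'],s['tool_rot'],s['clock'],s['force'])
print(R.from_euler('xyz',s['tool_rot'],degrees=True).as_matrix().round(2))
cv2.imwrite('pics/both.png',cv2.resize(np.vstack(ims),(480,600)) if 0 else np.vstack(ims)[:, :][:800])
E
```

```text
scene 476.5681574977779 [ 1.235 -0.704  1.076] ['pixels', 'depth', 'fx', 'fy', 'cx', 'cy', 'view']
ledge_end [([265.0, 234.0], 0.58, [0.461, -0.133, 0.063]), ([324.0, 221.0], 0.58, [0.553, 0.02, 0.063]), ([182.0, 267.0], 0.39, [0.381, -0.363, 0.063])]
yellow_edge [([283.0, 224.0], 0.92, [0.471, -0.07, 0.063]), ([366.0, 134.0], 0.92, [0.372, 0.452, 0.063]), ([263.0, 322.0], 0.71, [0.674, -0.335, 0.063])]
yellow_corner [([274.0, 319.0], 0.93, [0.689, -0.312, 0.063]), ([367.0, 133.0], 0.88, [0.374, 0.455, 0.063]), ([289.0, 232.0], 0.65, [0.507, -0.079, 0.063])]
plain_corner [([230.0, 285.0], 0.96, [0.527, -0.318, 0.063]), ([332.0, 121.0], 0.77, [0.222, 0.436, 0.063]), ([334.0, 215.0], 0.7, [0.562, 0.058, 0.063])]
coupling [([372.0, 190.0], 0.6, [0.578, 0.222, 0.063])]
side 465.10886720385435 [0.128 0.783 0.981] ['pixels', 'depth', 'fx', 'fy', 'cx', 'cy', 'view']
ledge_end [([375.0, 164.0], 0.79, [0.463, -0.121, 0.063])]
yellow_edge [([346.0, 122.0], 0.8, [0.62, -0.247, 0.063]), ([304.0, 393.0], 0.8, [0.312, 0.52, 0.063]), ([367.0, 175.0], 0.7, [0.463, -0.072, 0.063])]
yellow_corner [([360.0, 170.0], 0.88, [0.489, -0.078, 0.063]), ([343.0, 126.0], 0.62, [0.62, -0.222, 0.063]), ([326.0, 216.0], 0.41, [0.49, 0.113, 0.063])]
plain_corner [([312.0, 196.0], 0.92, [0.557, 0.072, 0.063]), ([391.0, 141.0], 0.66, [0.464, -0.233, 0.063])]
coupling [([274.0, 235.0], 0.55, [0.573, 0.231, 0.063])]
[ 0.24787241 -0.5737885   0.23134907] [-8.99938862e+01  2.55840518e-04 -1.56641207e+02] 0.6 [ 0.40600079 -0.80712678 -0.1394931 ]
[[-0.92  0.    0.4 ]
 [-0.4  -0.   -0.92]
 [-0.   -1.    0.  ]]
```

View pics/scene0.png

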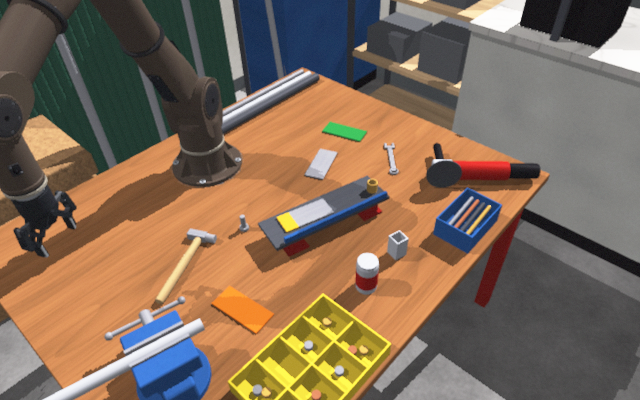

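View pics/side0.png

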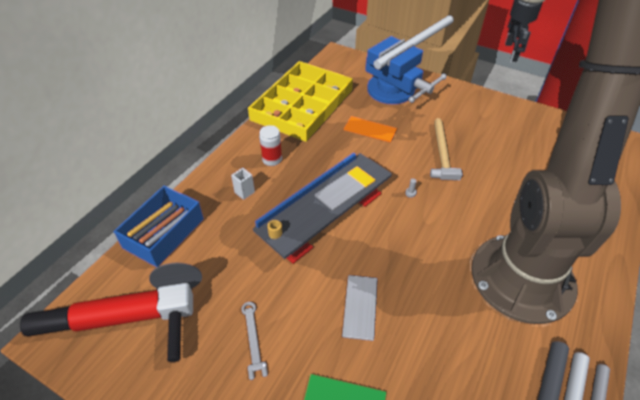

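Look-alikes: green plate (scene 344,131), orange plate (242,309), and the spare blank without yellow (321,163). The target is the steel blank with the yellow end on the ledge, at scene (305,213) and side (345,188). I'll move above it with the fingers shut and take one close look.

Call:
jog_arm(
  increments=[
    {"gripper": 0, "tx": -2.8, "tz": -2.9, "ty": -0.3},
    {"gripper": 0, "tx": -2.8, "tz": -2.9, "ty": -0.3},
    {"gripper": 0, "tx": -2.8, "tz": -2.9, "ty": -0.3},
    {"gripper": 0, "tx": -2.8, "tz": -2.9, "ty": -0.3},
    {"gripper": 0, "tx": -2.8, "tz": -2.9, "ty": -0.3},
    {"gripper": 0, "tx": -2.8, "tz": -2.9, "ty": -0.3},
    {"gripper": 0, "tx": -2.8, "tz": -2.9, "ty": -0.3},
    {"gripper": 0, "tx": -2.8, "tz": -2.9, "ty": -0.3},
    {"gripper": 0, "tx": -2.8, "tz": -2.9, "ty": -0.3},
    {"gripper": 0, "tx": -2.8, "tz": -2.9, "ty": -0.3},
    {"gripper": 0, "tx": -2.8, "tz": -2.9, "ty": -0.3},
    {"gripper": 0, "tx": -2.8, "tz": -2.9, "ty": -0.3},
    {"gripper": 0, "tx": -2.8, "tz": -2.9, "ty": -0.3},
    {"gripper": 0, "roll": -9.7},
    {"gripper": 0, "roll": -9.7},
    {"gripper": 0, "roll": -9.7},
    {"gripper": 0, "roll": -9.7},
    {"gripper": 0, "roll": -9.7},
    {"gripper": 0},
  ],
)

```text
invalid input at $.increments[0]: expected keys gripper, tx, ty, tz, roll
```

```bash
python3 - <<'E'
from h import *
s=robot.sense();print(s['position'],s['tool_rot'],s['clock'],s['force'],s['opening'])
f=grab('wrist','w1.png')
print(f['fx'],f['fy'],f['cx'],f['cy'],np.linalg.inv(f['view'])[:3,3])
for q in ['ledge_end','yellow_edge','yellow_corner','plain_corner','coupling']:
    r=robot.tip_of('wrist',q)
    print(q,[(np.round(np.array(x['point'])*[640,400]).tolist(),round(x['conf'],2), atz(f,*(np.array(x['point'])*[640,400]),.063).round(3).tolist()) for x in r[:3]])
E
```

```text
[ 0.24787241 -0.5737885   0.23134907] [-8.99938862e+01  2.55840518e-04 -1.56641207e+02] 0.6 [ 0.40600079 -0.80712678 -0.1394931 ] 0.08526104726087029
326.401233797393 326.401233797393 319.650766617666 199.45061401255705 [ 0.31687299 -0.5455925   0.37474792]
ledge_end []
yellow_edge []
yellow_corner []
plain_corner [([147.0, 5.0], 0.67, [0.33, -0.381, 0.063])]
coupling []
```

View pics/w1.png

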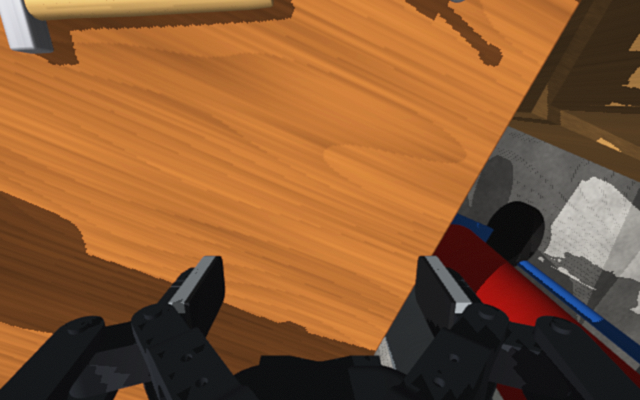

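The view is unchanged because the move was refused: every row needs all its keys. The picture shows only the bench and the hammer. I'll resend with full rows.

Call:
jog_arm(
  increments=[
    {"gripper": 0, "tx": -2.9, "ty": -0.3, "tz": -2.7, "roll": 0},
    {"gripper": 0, "tx": -2.9, "ty": -0.3, "tz": -2.7, "roll": 0},
    {"gripper": 0, "tx": -2.9, "ty": -0.3, "tz": -2.7, "roll": 0},
    {"gripper": 0, "tx": -2.9, "ty": -0.3, "tz": -2.7, "roll": 0},
    {"gripper": 0, "tx": -2.9, "ty": -0.3, "tz": -2.7, "roll": 0},
    {"gripper": 0, "tx": -2.9, "ty": -0.3, "tz": -2.7, "roll": 0},
    {"gripper": 0, "tx": -2.9, "ty": -0.3, "tz": -2.7, "roll": 0},
    {"gripper": 0, "tx": -2.9, "ty": -0.3, "tz": -2.7, "roll": 0},
    {"gripper": 0, "tx": -2.9, "ty": -0.3, "tz": -2.7, "roll": 0},
    {"gripper": 0, "tx": -2.9, "ty": -0.3, "tz": -2.7, "roll": 0},
    {"gripper": 0, "tx": -2.9, "ty": -0.3, "tz": -2.7, "roll": 0},
    {"gripper": 0, "tx": -2.9, "ty": -0.3, "tz": -2.7, "roll": 0},
    {"gripper": 0, "tx": -2.9, "ty": -0.3, "tz": -2.7, "roll": 0},
    {"gripper": 0, "tx": 0, "ty": 0, "tz": 0, "roll": -9.7},
    {"gripper": 0, "tx": 0, "ty": 0, "tz": 0, "roll": -9.7},
    {"gripper": 0, "tx": 0, "ty": 0, "tz": 0, "roll": -9.7},
    {"gripper": 0, "tx": 0, "ty": 0, "tz": 0, "roll": -9.7},
    {"gripper": 0, "tx": 0, "ty": 0, "tz": 0, "roll": -9.7},
    {"gripper": 0, "tx": 0, "ty": 0, "tz": 0, "roll": 0},
  ],
)

```text
clock: 3.28
position: [0.4547, -0.1021, 0.2704]
tool_rot: [-90.0, -0.0, -108.2]
force: [-0.1, -0.2, -0.7]
opening: 0.0001
```

```bash
python3 - <<'E'
from h import *
s=robot.sense();print(s['position'],s['tool_rot'],s['clock'],s['force'],s['opening'])
f=grab('wrist','w2.png'); np.savez('w2.npz',**f)
print(np.linalg.inv(f['view'])[:3,3])
for q in ['ledge_end','yellow_edge','yellow_corner','plain_corner','coupling']:
    r=robot.tip_of('wrist',q)
    print(q,[(np.round(np.array(x['point'])*[640,400]).tolist(),round(x['conf'],2), atz(f,*(np.array(x['point'])*[640,400]),.063).round(3).tolist()) for x in r[:3]])
E
```

```text
[ 0.45474926 -0.10214195  0.27038046] [-8.99901413e+01 -1.54192313e-04 -1.08208691e+02] 3.275 [-0.10989953 -0.19972681 -0.70542815] 7.093584484786315e-05
[ 0.47914532 -0.03319903  0.41380993]
ledge_end [([334.0, 195.0], 0.67, [0.463, -0.134, 0.063])]
yellow_edge [([323.0, 144.0], 0.66, [0.469, -0.076, 0.063])]
yellow_corner [([358.0, 142.0], 0.96, [0.505, -0.086, 0.063]), ([495.0, 242.0], 0.62, [0.625, -0.247, 0.063]), ([566.0, 31.0], 0.26, [0.728, -0.046, 0.063])]
plain_corner [([383.0, 286.0], 0.74, [0.485, -0.263, 0.063]), ([249.0, 204.0], 0.59, [0.369, -0.115, 0.063])]
coupling []
```

View pics/w2.png

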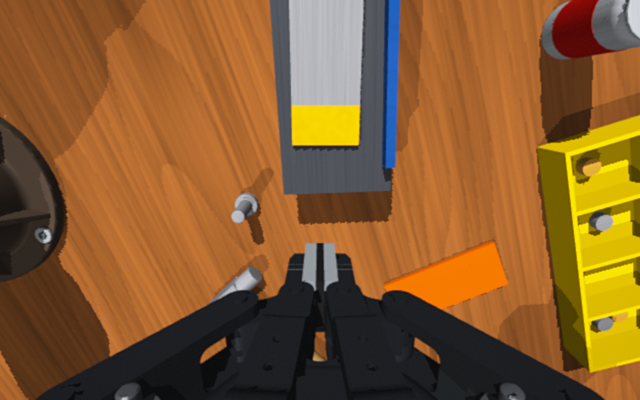

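The close view confirms the target: the yellow band is at (325,125), the blue fence on the right at x≈390, and the ledge's open end runs from (284,194) to (391,190).

```bash
cat >> h.py <<'E'
def edge(f,p,q,z,n=25,half=8):
    """subpixel strongest gradient points along seg p->q, as world points at height z; returns line fit (point,dir,rms)"""
    g=cv2.cvtColor(f['pixels'],cv2.COLOR_BGR2GRAY).astype(np.float32)
    p=np.array(p,float);q=np.array(q,float);d=(q-p)/np.linalg.norm(q-p);nn=np.array([-d[1],d[0]])
    o=np.arange(-half,half+.01,.5);pts=[]
    for t in np.linspace(0,1,n):
        c=p+(q-p)*t; m=(c+o[:,None]*nn).astype(np.float32)
        v=cv2.remap(g,m[:,0].copy(),m[:,1].copy(),cv2.INTER_LINEAR).ravel()
        k=np.argmax(abs(np.gradient(cv2.GaussianBlur(v[None],(5,1),1).ravel()))); pts.append(atz(f,*m[k],z)[:2])
    pts=np.array(pts,np.float32)
    vx,vy,x,y=cv2.fitLine(pts,cv2.DIST_HUBER,0,.001,.001).ravel()
    r=(pts-[x,y])@[-vy,vx]; return np.array([x,y]),np.array([vx,vy]),np.median(abs(r))
def inter(a,b): 
    t=np.linalg.solve(np.c_[a[1],-b[1]],b[0]-a[0]); return a[0]+a[1]*t[0]
def ang(d): return (np.degrees(np.arctan2(d[1],d[0]))-90+90)%180-90
E
python3 - <<'E'
from h import *
f=dict(np.load('w2.npz')); 
L=edge(f,(272,20),(283,185),.06); B=edge(f,(290,194),(384,190.5),.06)
hsv=cv2.cvtColor(f['pixels'],cv2.COLOR_BGR2HSV)
bl=cv2.inRange(hsv,(100,120,60),(130,255,255)); ys=[y for y in range(10,160,15)]
print('blue cols',[(y,np.flatnonzero(bl[y,350:430])[[0,-1]]+350) for y in ys])
ye=edge(f,(296,146),(355,146),.066); yl=edge(f,(291.5,20),(292,138),.066); yr=edge(f,(362,20),(359,138),.066)
for n,e in zip(['ledgeL','ledgeEnd','yEnd','yL','yR'],[L,B,ye,yl,yr]): print(n,e[0].round(4),ang(e[1]).round(2),e[2].round(5))
C=inter(L,B); print('ledge near corner',C,'yellow corners',inter(ye,yl),inter(ye,yr))
for yaw in [ang(L[1])]:
    a=np.radians(yaw); ex=np.array([np.cos(a),np.sin(a)]);ey=np.array([-ex[1],ex[0]])
    O=C+60*ex/1000+.2*ey
    T=lambda p:[((p-O)@ex*1000).round(1),((p-O)@ey*1000).round(1)]
    print('O',O,'yl',T(inter(ye,yl)),'yr',T(inter(ye,yr)), 'fence top inner', [T(atz(f,np.flatnonzero(bl[y,350:430])[0]+350,y,.08)[:2]) for y in (25,85,145)])
E
```

```text
blue cols [(10, array([385, 399])), (25, array([385, 398])), (40, array([384, 398])), (55, array([384, 397])), (70, array([384, 397])), (85, array([384, 396])), (100, array([383, 396])), (115, array([383, 396])), (130, array([383, 395])), (145, array([383, 395]))]
ledgeL [ 0.439  -0.0119] -16.0 0.00011
ledgeEnd [ 0.4748 -0.1351] 74.0 0.0
yEnd [ 0.4738 -0.0786] 71.79 0.0
yL [ 0.4576 -0.0052] -18.36 0.00011
yR [ 0.525  -0.0254] -18.1 0.00018
ledge near corner [ 0.4090392  -0.11627196] yellow corners [ 0.43723518 -0.06662838] [ 0.50432175 -0.08869317]
O [0.5218417  0.05944259] yl [np.float32(-46.6), np.float32(-144.5)] yr [np.float32(24.0), np.float32(-147.2)] fence top inner [[np.float64(47.4), np.float64(-36.5)], [np.float64(47.5), np.float64(-88.6)], [np.float64(47.5), np.float64(-146.3)]]
```

Call:
jog_arm(
  increments=[
    {"gripper": 0, "tx": 0, "ty": 0, "tz": 0, "roll": -2.2},
    {"gripper": 0, "tx": -2.15, "ty": 2.0, "tz": -1.25, "roll": 0},
    {"gripper": 0, "tx": -2.15, "ty": 3.0, "tz": -1.25, "roll": 0},
    {"gripper": 0, "tx": -2.15, "ty": 3.0, "tz": -1.25, "roll": 0},
    {"gripper": 0, "tx": -2.15, "ty": 3.0, "tz": -1.25, "roll": 0},
    {"gripper": 0, "tx": -2.15, "ty": 3.0, "tz": -1.25, "roll": 0},
    {"gripper": 0, "tx": 0, "ty": 3.0, "tz": 0, "roll": 0},
    {"gripper": 0, "tx": 0, "ty": 2.5, "tz": 0, "roll": 0},
    {"gripper": 0, "tx": 0, "ty": 1.3, "tz": 0, "roll": 0},
    {"gripper": 0, "tx": 0, "ty": 0, "tz": 0, "roll": 0},
    {"gripper": 0, "tx": 0, "ty": 0, "tz": 0, "roll": 0},
  ],
)

```text
clock: 4.95
position: [0.4248, 0.0185, 0.063]
tool_rot: [-89.9, 0.0, -105.9]
force: [0.7, -0.6, 0.6]
opening: 0.0002
```

```bash
cat >> h.py <<'E'
O=np.array([.5218,.0594]); _a=np.radians(-16.0); EX=np.array([np.cos(_a),np.sin(_a)]);EY=np.array([-EX[1],EX[0]])
def led(p): d=np.array(p[:2])-O; return np.array([d@EX,d@EY])*1000
E
python3 - <<'E'
from h import *
s=robot.sense();print(s['position'],led(s['position']),s['tool_rot'],s['force'])
f=grab('wrist','w3.png')
E
```

```text
[0.42481182 0.01851603 0.06300564] [-81.96187244 -66.03376458] [-8.99363465e+01  1.97679792e-02 -1.05939348e+02] [ 0.69632975 -0.64138909  0.56354629]
```

View pics/w3.png

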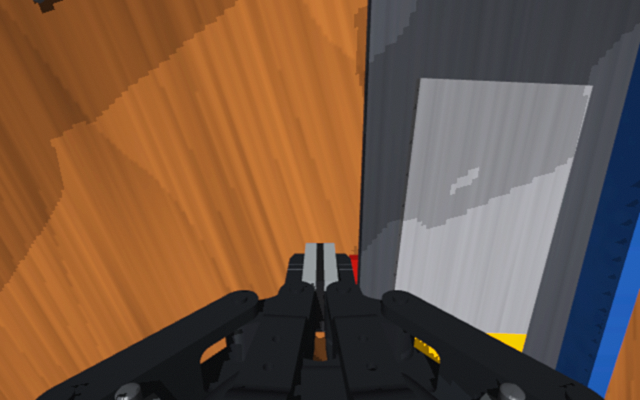

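The fingertip (320,255) stands beside the ledge's near side, with the blank to its right. I'll push it toward the fence in steps.

Call:
jog_arm(
  increments=[
    {"gripper": 0, "tx": 0, "ty": 0.1, "tz": 1.0, "roll": 0},
    {"gripper": 0, "tx": 0, "ty": 0, "tz": 1.0, "roll": 0},
    {"gripper": 0, "tx": 0, "ty": 0, "tz": 0.5, "roll": 0},
    {"gripper": 0, "tx": 0, "ty": 0, "tz": 0.4, "roll": 0},
    {"gripper": 0, "tx": 0, "ty": 0, "tz": 0.4, "roll": 0},
    {"gripper": 0, "tx": 0, "ty": 0, "tz": 0.4, "roll": 0},
    {"gripper": 0, "tx": 0, "ty": 0, "tz": 0.4, "roll": 0},
  ],
)

```text
clock: 5.88
position: [0.4617, 0.0073, 0.0609]
tool_rot: [-90.2, -0.1, -105.9]
force: [-6.7, 0.8, 4.4]
opening: -0.0002
```

Call:
jog_arm(
  increments=[
    {"gripper": 0, "tx": 0, "ty": 0, "tz": 0.3, "roll": 0},
    {"gripper": 0, "tx": 0, "ty": 0, "tz": 0.3, "roll": 0},
  ],
)

```text
clock: 6.12
position: [0.4675, 0.0056, 0.0609]
tool_rot: [-90.2, -0.1, -105.9]
force: [-5.4, 1.4, 3.3]
opening: -0.0002
```

```bash
python3 - <<'E'
from h import *
s=robot.sense();print(s['position'],led(s['position']),s['tool_rot'],s['force'])
E
```

```text
[0.46753586 0.00563559 0.06089761] [-37.34255415 -66.63889402] [-9.01855349e+01 -8.08015427e-02 -1.05907839e+02] [-5.3825677   1.37536979  3.34159577]
```

Call:
jog_arm(
  increments=[
    {"gripper": 0, "tx": 0, "ty": -0.1, "tz": 0.3, "roll": 0},
    {"gripper": 0, "tx": 0, "ty": 0, "tz": 0.2, "roll": 0},
  ],
)

```text
clock: 6.38
position: [0.474, 0.0041, 0.0621]
tool_rot: [-90.0, -0.0, -105.9]
force: [-2.0, -0.2, -1.0]
opening: -0.0001
```

Call:
jog_arm(
  increments=[
    {"gripper": 0, "tx": 0, "ty": 0, "tz": 0.2, "roll": 0},
    {"gripper": 0, "tx": 0, "ty": 0, "tz": 0.2, "roll": 0},
  ],
)

```text
clock: 6.62
position: [0.4767, 0.0035, 0.062]
tool_rot: [-90.2, -0.0, -105.9]
force: [-9.5, 4.3, 6.1]
opening: -0.0001
```

```bash
python3 - <<'E'
from h import *
s=robot.sense();print(s['position'],led(s['position']),s['tool_rot'],s['force'])
f=grab('wrist','w4.png')
E
```

```text
[0.47666065 0.00346475 0.06203572] [-27.97288686 -66.21050909] [-9.01514036e+01 -3.84343970e-02 -1.05920766e+02] [-9.50096102  4.26207819  6.09731837]
```

View pics/w4.png

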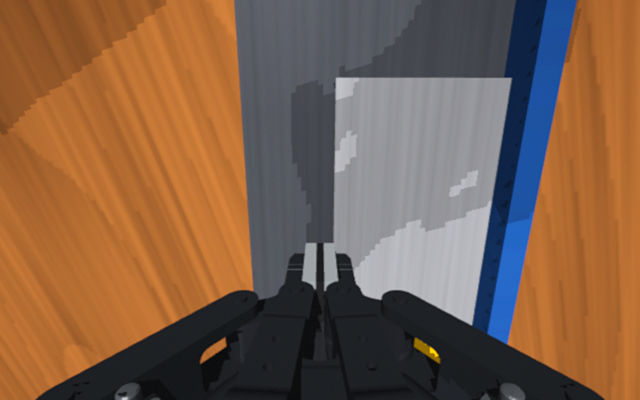

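The blank's long side is now against the fence, with a contact force of about 10 N. The plain end is at row 78. Next I back off and go behind the plain end.

Call:
jog_arm(
  increments=[
    {"gripper": 0, "tx": 0, "ty": 0, "tz": -1.0, "roll": 0},
    {"gripper": 0, "tx": 0, "ty": -2.0, "tz": 0, "roll": 0},
    {"gripper": 0, "tx": 0, "ty": -2.0, "tz": 0, "roll": 0},
    {"gripper": 0, "tx": -2.7, "ty": 0, "tz": 1.4, "roll": 0},
    {"gripper": 0, "tx": -2.7, "ty": 0, "tz": 1.4, "roll": 0},
    {"gripper": 0, "tx": -2.7, "ty": 0, "tz": 1.4, "roll": 0},
    {"gripper": 0, "tx": -2.7, "ty": 0, "tz": 1.4, "roll": 0},
    {"gripper": 0, "tx": 0, "ty": 2.0, "tz": 0, "roll": 0},
    {"gripper": 0, "tx": 0, "ty": 1.5, "tz": 0, "roll": 0},
    {"gripper": 0, "tx": 0, "ty": 0.5, "tz": 0, "roll": 0},
    {"gripper": 0, "tx": 0, "ty": 0, "tz": 0, "roll": 0},
  ],
)

```text
clock: 8.05
position: [0.5517, 0.0939, 0.0622]
tool_rot: [-90.0, -0.0, -106.0]
force: [-0.2, -0.1, -1.0]
opening: -0.0004
```

Call:
jog_arm(
  increments=[
    {"gripper": 0, "tx": 0.8, "ty": -0.05, "tz": 0, "roll": 0},
    {"gripper": 0, "tx": 0.8, "ty": 0, "tz": 0, "roll": 0},
    {"gripper": 0, "tx": 0.8, "ty": 0, "tz": 0, "roll": 0},
    {"gripper": 0, "tx": 0.8, "ty": 0, "tz": 0, "roll": 0},
  ],
)

```text
clock: 8.55
position: [0.5436, 0.0637, 0.0633]
tool_rot: [-89.9, 0.1, -105.9]
force: [1.2, 4.2, 2.6]
opening: 0.0
```

```bash
python3 - <<'E'
from h import *
s=robot.sense();print(s['position'],led(s['position']),s['tool_rot'],s['force'])
E
```

```text
[0.54363262 0.06373435 0.06333268] [19.79214954 10.18432823] [-8.99298816e+01  8.21469174e-02 -1.05923419e+02] [1.2142814  4.19504223 2.64464895]
```

Call:
jog_arm(
  increments=[
    {"gripper": 0, "tx": 0.8, "ty": 0.05, "tz": 0, "roll": 0},
    {"gripper": 0, "tx": 0.8, "ty": 0, "tz": 0, "roll": 0},
    {"gripper": 0, "tx": 0.8, "ty": 0, "tz": 0, "roll": 0},
    {"gripper": 0, "tx": 0.8, "ty": 0, "tz": 0, "roll": 0},
    {"gripper": 0, "tx": 0.8, "ty": 0, "tz": 0, "roll": 0},
    {"gripper": 0, "tx": 0.8, "ty": 0, "tz": 0, "roll": 0},
    {"gripper": 0, "tx": 0.8, "ty": 0, "tz": 0, "roll": 0},
    {"gripper": 0, "tx": 0.6, "ty": 0, "tz": 0, "roll": 0},
    {"gripper": 0, "tx": 0, "ty": 0, "tz": 0, "roll": 0},
  ],
)

```text
clock: 9.68
position: [0.5268, 0.0044, 0.0631]
tool_rot: [-89.9, 0.1, -105.9]
force: [0.7, 5.8, 7.0]
opening: -0.0001
```

```bash
python3 - <<'E'
from h import *
s=robot.sense();print(s['position'],led(s['position']),s['tool_rot'],s['force'])
f=grab('scene','s5.png'); np.savez('s5.npz',**f)
g=grab('side'); np.savez('d5.npz',**g)
def quad(f,x0,w): 
    pass
a=cv2.resize(f['pixels'][170:270,230:400],(680,400),interpolation=cv2.INTER_CUBIC)
cv2.imwrite('pics/s5c.png',a)
for n,ff in(('scene',f),('side',g)):
  for q in ['yellow_edge','yellow_corner','plain_corner']:
    robot.grab_frame(n)if q=='yellow_edge' else 0
    print(n,q,[(led(atz(ff,*(np.array(x['point'])*[640,400]),.063)).round(0),round(x['conf'],2)) for x in robot.tip_of(n,q)[:3]])
E
```

```text
[0.52675429 0.00444342 0.06309901] [ 19.91045484 -51.46207287] [-8.99128692e+01  9.00252507e-02 -1.05930460e+02] [0.74035285 5.78162114 6.95383823]
scene yellow_edge [(array([ 254., -331.]), 0.96), (array([-250.,  323.]), 0.93), (array([  18., -218.]), 0.58)]
scene yellow_corner [(array([  44., -218.]), 0.93), (array([ 251., -308.]), 0.77), (array([-255.,  347.]), 0.73)]
scene plain_corner [(array([ 52., -58.]), 0.79), (array([ 108., -361.]), 0.79), (array([  10., -216.]), 0.52)]
side yellow_edge [(array([  -4., -216.]), 0.97), (array([-331.,  385.]), 0.58)]
side yellow_corner [(array([  36., -218.]), 0.94), (array([ 155., -229.]), 0.67), (array([  2., 169.]), 0.15)]
side plain_corner [(array([  30., -289.]), 0.94), (array([ 38., -59.]), 0.81)]
```

View pics/s5c.png

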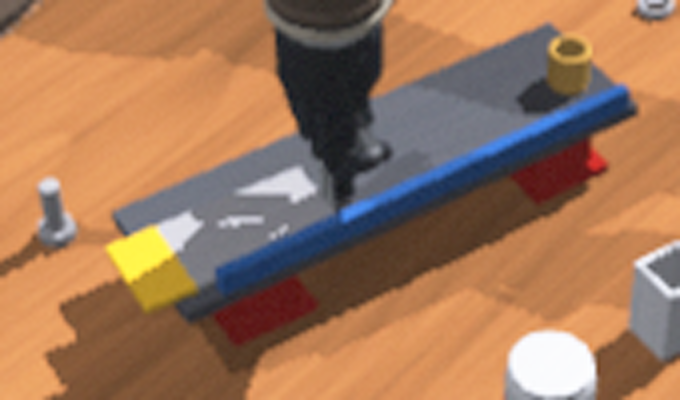

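The crop shows the yellow band sticking out at the lower left (145,265). The blank lies flat along the fence with its yellow end at ledge y ≈ -218. About 28 mm more will do it.

Call:
jog_arm(
  increments=[
    {"gripper": 0, "tx": 0.8, "ty": 0, "tz": 0, "roll": 0},
    {"gripper": 0, "tx": 0.8, "ty": 0, "tz": 0, "roll": 0},
    {"gripper": 0, "tx": 0.7, "ty": 0, "tz": 0, "roll": 0},
    {"gripper": 0, "tx": 0.5, "ty": 0, "tz": 0, "roll": 0},
    {"gripper": 0, "tx": 0, "ty": 0, "tz": 0, "roll": 0},
    {"gripper": 0, "tx": -1.0, "ty": 0, "tz": 0, "roll": 0},
    {"gripper": 0, "tx": -1.5, "ty": 0, "tz": 0, "roll": 0},
    {"gripper": 0, "tx": 0, "ty": -3.0, "tz": 0, "roll": 0},
    {"gripper": 0, "tx": 0, "ty": -5.0, "tz": 0, "roll": 0},
    {"gripper": 0, "tx": 0, "ty": -5.0, "tz": 0, "roll": 0},
    {"gripper": 0, "tx": 0, "ty": -5.0, "tz": 0, "roll": 0},
    {"gripper": 0, "tx": 0, "ty": 0, "tz": 0, "roll": 0},
  ],
)

```text
clock: 11.68
position: [0.5274, 0.002, 0.246]
tool_rot: [-89.6, 0.1, -105.9]
force: [0.3, -0.0, -0.2]
opening: 0.0001
```

```bash
python3 - <<'E'
from h import *
s=robot.sense();print(s['position'],led(s['position']),s['tool_rot'],s['force'])
f=grab('wrist','w6.png'); np.savez('w6.npz',**f)
for n in('wrist','scene','side'):
  ff=grab(n)
  for q in ['yellow_edge','yellow_corner','plain_corner']:
    print(n,q,[(led(atz(ff,*(np.array(x['point'])*[640,400]),.063)).round(0),round(x['conf'],2)) for x in robot.tip_of(n,q)[:3]])
E
```

```text
[0.5273747  0.00200465 0.24600262] [ 21.17904485 -53.63535484] [-8.96330413e+01  9.57669440e-02 -1.05918922e+02] [ 0.31303097 -0.01577171 -0.23657479]
wrist yellow_edge [(array([   9., -247.]), 0.84)]
wrist yellow_corner []
wrist plain_corner [(array([ 51., -88.]), 0.74)]
scene yellow_edge [(array([ 252., -331.]), 0.93), (array([   0., -238.]), 0.74), (array([-252.,  322.]), 0.69)]
scene yellow_corner [(array([  42., -247.]), 0.94), (array([-246.,  345.]), 0.78), (array([   6., -238.]), 0.73)]
scene plain_corner [(array([ 113., -361.]), 0.76), (array([ 50., -87.]), 0.67), (array([-381.,  259.]), 0.56)]
side yellow_edge [(array([ -10., -237.]), 0.9), (array([ 167., -255.]), 0.89), (array([-36.,  40.]), 0.4)]
side yellow_corner [(array([ 164., -236.]), 0.81), (array([  31., -246.]), 0.72)]
side plain_corner [(array([ 51., -93.]), 0.71), (array([  27., -290.]), 0.68), (array([-41.,  46.]), 0.48)]
```

View pics/w6.png

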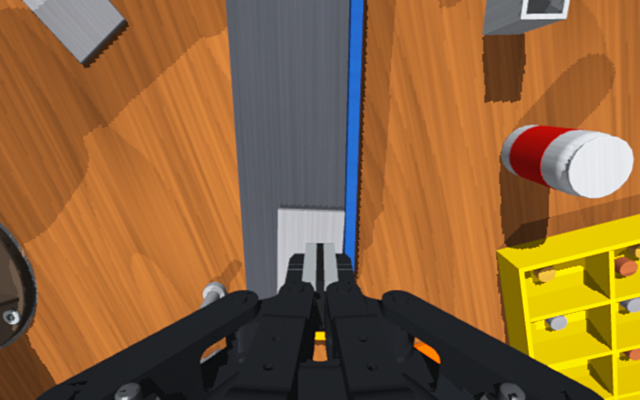

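The band is out: the yellow end is at y ≈ -247 and the plain corner at (50,-88). The yellow-end corner still seems a few mm off the fence, so I'll nudge it sideways at y ≈ -155.

Call:
jog_arm(
  increments=[
    {"gripper": 0, "tx": 3.4, "ty": 0, "tz": -2.5, "roll": 0},
    {"gripper": 0, "tx": 3.4, "ty": 0, "tz": -2.5, "roll": 0},
    {"gripper": 0, "tx": 3.3, "ty": 0, "tz": -2.4, "roll": 0},
    {"gripper": 0, "tx": 0, "ty": 5.0, "tz": 0, "roll": 0},
    {"gripper": 0, "tx": 0, "ty": 5.0, "tz": 0, "roll": 0},
    {"gripper": 0, "tx": 0, "ty": 4.0, "tz": 0, "roll": 0},
    {"gripper": 0, "tx": 0, "ty": 2.5, "tz": 0, "roll": 0},
    {"gripper": 0, "tx": 0, "ty": 1.3, "tz": 0, "roll": 0},
    {"gripper": 0, "tx": 0, "ty": 0.4, "tz": 0, "roll": 0},
    {"gripper": 0, "tx": 0, "ty": 0, "tz": 0, "roll": 0},
  ],
)

```text
clock: 13.58
position: [0.427, -0.0758, 0.0609]
tool_rot: [-89.9, 0.0, -105.9]
force: [-0.6, -0.2, 0.5]
opening: -0.0
```

```bash
python3 - <<'E'
from h import *
s=robot.sense();print(s['position'],led(s['position']),s['tool_rot'],s['force'])
E
```

```text
[ 0.42695507 -0.07577627  0.06088075] [ -53.91116885 -156.08257437] [-8.99409275e+01  1.74183509e-03 -1.05940004e+02] [-0.5513895  -0.18601104  0.51259436]
```

Call:
jog_arm(
  increments=[
    {"gripper": 0, "tx": 0, "ty": -0.1, "tz": 0.9, "roll": 0},
    {"gripper": 0, "tx": 0, "ty": 0, "tz": 0.6, "roll": 0},
    {"gripper": 0, "tx": 0, "ty": 0, "tz": 0.4, "roll": 0},
    {"gripper": 0, "tx": 0, "ty": 0, "tz": 0.3, "roll": 0},
  ],
)

```text
clock: 14.08
position: [0.4479, -0.0819, 0.0613]
tool_rot: [-90.0, 0.0, -106.0]
force: [-0.2, 0.6, 0.5]
opening: -0.0001
```

Call:
jog_arm(
  increments=[
    {"gripper": 0, "tx": 0, "ty": 0, "tz": 0.2, "roll": 0},
    {"gripper": 0, "tx": 0, "ty": 0, "tz": 0.1, "roll": 0},
  ],
)

```text
clock: 14.32
position: [0.449, -0.0823, 0.061]
tool_rot: [-90.2, -0.0, -105.9]
force: [-6.2, 2.3, 4.7]
opening: -0.0003
```

```bash
python3 - <<'E'
from h import *
s=robot.sense();print(s['position'],led(s['position']),s['tool_rot'],s['force'])
E
```

```text
[ 0.44903021 -0.08229264  0.06099491] [ -30.89502189 -156.26178333] [-9.01523755e+01 -3.18394461e-02 -1.05927105e+02] [-6.18681068  2.27915179  4.69191936]
```

Call:
jog_arm(
  increments=[
    {"gripper": 0, "tx": 0, "ty": -0.05, "tz": 0.2, "roll": 0},
    {"gripper": 0, "tx": 0, "ty": 0, "tz": 0.1, "roll": 0},
  ],
)

```text
clock: 14.58
position: [0.451, -0.0838, 0.0611]
tool_rot: [-90.2, -0.1, -106.0]
force: [-8.4, 0.3, 2.6]
opening: -0.0002
```

Call:
jog_arm(
  increments=[
    {"gripper": 0, "tx": 0, "ty": 0, "tz": 0.1, "roll": 0},
    {"gripper": 0, "tx": 0, "ty": 0, "tz": 0.1, "roll": 0},
  ],
)

```text
clock: 14.82
position: [0.4513, -0.0839, 0.061]
tool_rot: [-90.4, -0.1, -105.9]
force: [-12.9, 1.6, 8.0]
opening: -0.0001
```

```bash
python3 - <<'E'
from h import *
s=robot.sense();print(s['position'],led(s['position']),s['tool_rot'],s['force'])
E
```

```text
[ 0.45131199 -0.0839186   0.06102609] [ -28.25346441 -157.19581328] [ -90.38729122   -0.13020148 -105.94088909] [-12.93831843   1.60575537   8.04265662]
```

Call:
jog_arm(
  increments=[
    {"gripper": 0, "tx": 0, "ty": 0, "tz": -0.5, "roll": 0},
    {"gripper": 0, "tx": 0, "ty": 0, "tz": -1.2, "roll": 0},
    {"gripper": 0, "tx": 0, "ty": -3.0, "tz": 0, "roll": 0},
    {"gripper": 0, "tx": 0, "ty": -5.0, "tz": 0, "roll": 0},
    {"gripper": 0, "tx": 0, "ty": -5.0, "tz": 0, "roll": 0},
    {"gripper": 0, "tx": 0, "ty": -5.0, "tz": 0, "roll": 0},
    {"gripper": 0, "tx": 2.5, "ty": -2.5, "tz": 1.0, "roll": 0},
    {"gripper": 0, "tx": 2.5, "ty": 0, "tz": 1.0, "roll": 0},
    {"gripper": 0, "tx": 2.5, "ty": 0, "tz": 1.0, "roll": 0},
    {"gripper": 0, "tx": 0, "ty": 0, "tz": 0, "roll": 0},
    {"gripper": 0, "tx": 0, "ty": 0, "tz": 0, "roll": 0},
  ],
)

```text
clock: 16.2
position: [0.447, -0.1589, 0.2667]
tool_rot: [-90.0, 0.0, -105.9]
force: [-0.7, -0.9, -1.4]
opening: -0.0005
```

```bash
python3 - <<'E'
from h import *
s=robot.sense();print(s['position'],led(s['position']),s['tool_rot'],s['force'])
for n in('scene','side','wrist'):
  ff=grab(n,n+'7.png'); np.savez(n+'7.npz',**ff)
  for q in ['yellow_edge','yellow_corner','plain_corner']:
    print(n,q,[(led(atz(ff,*(np.array(x['point'])*[640,400]),.063)).round(0),round(x['conf'],2)) for x in robot.tip_of(n,q)[:3]])
E
```

```text
[ 0.44695919 -0.15885049  0.26673319] [ -11.78361563 -230.42475699] [-8.99968923e+01  1.44718488e-02 -1.05912013e+02] [-0.70625328 -0.86843423 -1.39724713]
scene yellow_edge [(array([-243.,  321.]), 0.78), (array([ 257., -338.]), 0.76), (array([   6., -243.]), 0.6)]
scene yellow_corner [(array([ 258., -299.]), 0.96), (array([-260.,  351.]), 0.9), (array([  45., -241.]), 0.56)]
scene plain_corner [(array([ 53., -88.]), 0.96), (array([ 115., -372.]), 0.68), (array([-397.,  267.]), 0.67)]
side yellow_edge [(array([   7., -231.]), 0.83), (array([ 181., -269.]), 0.65), (array([-323.,  382.]), 0.55)]
side yellow_corner [(array([ 155., -234.]), 0.95), (array([  40., -237.]), 0.69)]
side plain_corner [(array([  19., -294.]), 0.86), (array([ 55., -90.]), 0.7), (array([-144., -176.]), 0.67)]
wrist yellow_edge [(array([ 193., -302.]), 0.86), (array([  12., -249.]), 0.82)]
wrist yellow_corner [(array([ 184., -275.]), 0.87), (array([  49., -250.]), 0.57)]
wrist plain_corner [(array([  58., -327.]), 0.76), (array([ 52., -88.]), 0.59)]
```

View pics/wrist7.png

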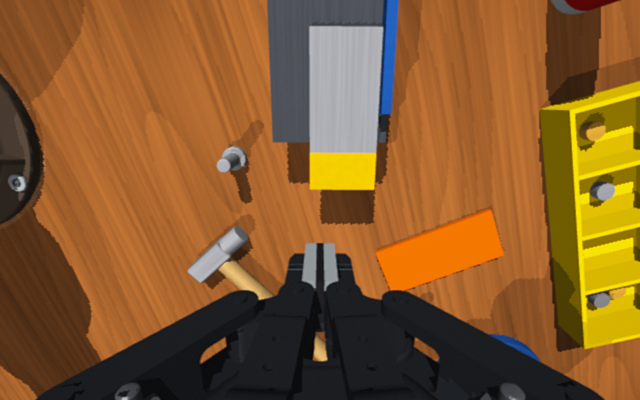

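Here the band is clear of the open end (ledge edge at row ≈142, yellow boundary at row 153, tip at row 189), with a short strip of bare steel after it. I'll measure it precisely.

```bash
python3 - <<'E'
from h import *
f=dict(np.load('wrist7.npz'))
z=.066
E={'end':edge(f,(314,189.5),(371,189.5),z),'L':edge(f,(309.5,40),(309.5,180),z,half=5),'R':edge(f,(383,30),(376,185),z,half=4),
'band':edge(f,(314,153),(372,153),z),'plain':edge(f,(314,26),(378,24),z),'ledge':edge(f,(276,142),(304,142),.06),'ledgeL':edge(f,(269,10),(273.5,135),.06)}
for k,e in E.items(): print(k,led(e[0]).round(1),'rel ang',(ang(e[1])+16).round(2),'res',e[2].round(5))
for k in('end','plain','band'): print(k,led(inter(E[k],E['L'])).round(1),led(inter(E[k],E['R'])).round(1))
print('ledge corner (expect -60,-200)',led(inter(E['ledge'],E['ledgeL'])).round(1))
hsv=cv2.cvtColor(f['pixels'],cv2.COLOR_BGR2HSV);bl=cv2.inRange(hsv,(100,120,40),(130,255,255))
print('blue',[(y,(np.flatnonzero(bl[y,370:420])+370)[[0,-1]]) for y in range(5,115,12)])
a=cv2.resize(f['pixels'][0:200,270:420],(600,800)[:2],interpolation=cv2.INTER_CUBIC);cv2.imwrite('pics/w7c.png',cv2.resize(a,(450,600)))
E
```

```text
end [  14.4 -250.3] rel ang 89.38 res 0.00012
L [ -20.5 -172.7] rel ang -0.44 res 0.0
R [  50.  -166.7] rel ang -0.18 res 0.00014
band [  17.1 -209.5] rel ang 90.09 res 0.0
plain [ 15.2 -89.6] rel ang 89.77 res 0.00011
ledge [ -43.3 -199.9] rel ang 90.09 res 0.0
ledgeL [ -60.  -143.1] rel ang 0.07 res 0.00011
end [ -21.1 -249.9] [  49.8 -250.7]
plain [-19.9 -89.5] [ 50.3 -89.7]
band [ -20.8 -209.6] [  49.9 -209.5]
ledge corner (expect -60,-200) [ -59.9 -199.9]
blue [(5, array([384, 397])), (17, array([383, 396])), (29, array([384, 396])), (41, array([383, 395])), (53, array([383, 394])), (65, array([382, 393])), (77, array([381, 393])), (89, array([381, 392])), (101, array([380, 391])), (113, array([380, 390]))]
```

View pics/w7c.png

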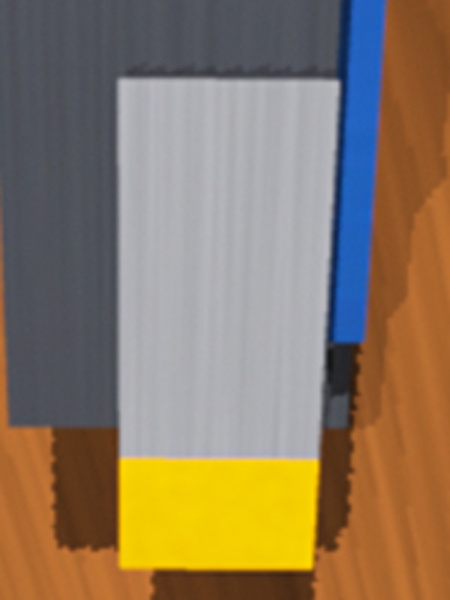

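The blank measures snug (right side at x = 50, within 0.5°), the band boundary is 9.6 mm past the edge, and nothing is touching it. I'm handing it in.

```bash
python3 -c "
from cell import robot
print(robot.sign_off())"
```

```text
the job is handed in; nothing more can be done
None
```

The blank with the yellow end is in place and the job is handed in, at about 16 s on the robot's clock. I pushed it with shut fingertips only: against the fence, then along the ledge from its plain end, then once more sideways because the yellow end had drifted a few mm off the fence.

**Overhang:** in the last wrist-camera measurement the yellow end was at ledge y ≈ -250 mm. The whole band is past the open end, with about 9.6 mm of bare steel following it.

**Fence:** the blank's long side was at x ≈ 50 mm, on the fence face, turned no more than about 0.5°. It was lying flat, and the arm was clear above it.

**Forces:** the highest reading I took was about 15 N.

**Disagreements:** the networks' points from the scene and side cameras put the yellow end at y ≈ -231 to -243 and its fence-side corner at x ≈ 40 to 45. The wrist camera's edge fit disagreed, and I trusted it because it put the ledge corner within 0.1 mm of where it should be.

**Bystanders:** I did not measure these again. I saw no sign in the pictures that any had moved.

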